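Run the length stop out to the end collar

TASK

Set the cut-off jig for the long cut: with the fingertips, press the red release button on top of the sliding length stop and keep it held down while you push the stop along its rail until it butts gently against the yellow end collar. Then let the button spring back up so that it locks the stop there, and move clear. Do not grip the stop or force it along while it is locked, and leave the bar, tin, spanner and hacksaw where they lie.

Things in the scene. Friction and masses are not known exactly. Their poses are not given: they have to be found in the camera images.
- jig: bench cut-off jig bolted to the bench: green base plate 190 x 500 x 12 mm. Origin under the plate's middle, on the bench; y runs along the jig towards the end collar. 45 mm to the -x side of the origin runs an aluminium channel rail, 41 mm wide, top 53 mm above the bench; 50 mm to the +x side a grooved steel bar bed, top 42 mm. At the -y end four guide posts, 96 mm high, flank the bed.
- button_top (a point): centre of the top face of the red release button, 40 x 40 mm, 92 mm above the bench when up, on the grey saddle of the length stop (62 mm across the rail, 90 mm along it, top 78.5 mm above the bench: the button stands above it even when pressed). Presses straight down. Axes as the jig's.
- push_plate (a point): middle of the rear (-y) face of the steel push plate that stands upright across the length stop just ahead of the button: 23 mm ahead of the button's centre, 62 mm wide, 12 mm thick, its top 21 mm above the button. A fingertip on the button can push against this face. From its +x side an arm reaches over to the bar bed. Axes as the jig's.
- carriage_nose (a point): middle of the front (+y) end face of the length stop's saddle, the face that meets the end collar; 63 mm ahead of the button's centre. Axes as the jig's.
- collar_face (a point): middle of the face of the yellow end collar that looks towards the length stop (58 mm across the rail, collar top 83 mm above the bench, its clamp screw 98 mm). It is clamped on the rail and does not move. Axes as the jig's. The stop has arrived when carriage_nose meets this point.
- carriage (a joint): position of the length stop along the rail, m, growing along the jig's +y towards the end collar. About 2 N of drag when unlocked; while the button is up a toothed shoe grips the rail and a push of 20 N does not move it.
- release_button (a joint): how far the red button is pressed, m: 0 up (locked), 0.006 fully down. Spring: starts to give at about 7 N, 10 N fully down. The stop runs free once the button is more than about 0.002 down, and locks again, at any place along the rail, when the button comes up.
- bar: loose square steel bar 20 x 20 x 140 mm lying along y in the groove of the bed, behind the stop; origin at the centre of its underside. Leave it.
- tin: loose round tin of cutting paste, 64 mm across, 70 mm high, standing on the bench on the robot's side of the jig; origin at the centre of its underside. Leave it.
- spanner: loose steel spanner 170 mm long, 7 mm thick, lying on the bench on the robot's side of the jig; leave it.
- hacksaw: loose hacksaw with orange handle, about 420 x 100 mm and 22 mm thick, lying flat on the bench on the far side of the jig; leave it.

How it is judged:
On the way, in this order (a step that is already met when the one before it is completed fails the run):
1. the release button is pressed down while the stop is still where it was (value of joint release_button above 0.002 m and distance of carriage_nose from where it was at the start of the episode below 0.02 m), for 0.05 s.
2. the stop is against the end collar with the button still held down (value of joint release_button above 0.001 m and y of collar_face in the frame of carriage_nose below 0.0025 m), for 0.1 s.
At the end, for the whole second after the job is handed in: The length stop rests within 2.5 mm of the end collar, its button up again (within 0.7 mm) so that it is locked there, and it is at rest (y of collar_face in the frame of carriage_nose below 0.0025 m and value of joint release_button below 0.0007 m and velocity of joint carriage between -0.003 and 0.003 m/s); the robot touches nothing.
It fails at once if the stop was forced along while its button was not held down (value of joint release_button below 0.001 m and (velocity of joint carriage above 0.02 m/s or velocity of joint carriage below -0.02 m/s)).
It fails at once if the stop was rammed into the end collar (contact force between carriage and collar above 60 N).
It fails at once if the stop was leant on hard, or its push plate was gripped between the fingers (both faces at once) (contact force between the fingers and carriage above 60 N or (contact force between the fingers and carriage_c3 above 3 N and contact force between the fingers and carriage_c4 above 3 N)).
It fails at once if the bar, tin, spanner or hacksaw was moved more than 15 mm (distance of any of bar, tin, spanner, hacksaw from where it was at the start of the episode above 0.015 m).
It also fails if it takes over 42 s, if anything falls off the work surface, if the arm or the gripper's body presses on something with over 40 N, if the wrist force passes 120 N, or if a joint passes its speed limit or range.

ROBOT

A 7-joint arm with a two-finger parallel gripper is mounted at the origin on the work surface. World frame = base frame: x ahead of the robot, y to its left, z up, the work surface at z = 0. Lengths are in m, angles in rad, forces in N, time in s.
With the tool pointing down it reaches from about 0.425 to 0.95 m from the base axis. Payload 4.7 kg.
Tool frame: the origin (TCP) lies on the centre line of the jaws, within the pads' length; the fingertips stand 22 mm ahead of it and the grasp point (between the pads) lies 3 mm ahead of it; z points along the fingers, y is the direction in which the jaws open and shut (so a half turn about z gives the same grasp; the last joint's range is limited). The gripper opens to 87 mm and grips with 3 to 60 N. Pads are 19 mm wide; open, the fingers measure 117 mm over their backs; the gripper's body (75 mm by 190 mm) begins 51 mm behind the grasp point.
Start: joints at [1.191, 0.469, -0.049, 1.532, 0.024, 1.141, -0.082], TCP at [0.232, -0.634, 0.245] pointing down, gripper open.
Joint ranges: [-2.59, 2.59], [-0.33, 1.99], [-1.39, 1.29], [0.1, 2.45], [-1.04, 4.18], [0.21, 1.99], [-2.66, 2.66]. Speed limits (rad/s): [2.57, 2.57, 3.14, 3.14, 3.14, 3.14, 3.14].

INTERFACE

Orientations are given as a unit quaternion [x, y, z, w].
In Python, from rig import bot gives the robot as it stands. The module is installed in compiled form; this text tells all that it offers.
- The arm moves only by the tool carry_out, never from a script. Its argument "plan" is a list of rows, each a list of 2 entries, a list of its own where there are three numbers: the shift along the world's x, y, z in mm, then the turn about the world's z in degrees. In form: [[[x, y, z], roll], ...]. A call has 1 to 12 rows; each row is the pose to reach, as a shift and turn from the pose measured when the call began; what a row does not reach only later rows make up. A row lasts 1/8 s, in which the tool goes at most 62.5 mm and 10.7 degrees, less where a joint would pass 70% of its speed; a pose out of reach is approached as far as the arm can. A call with a gripper value outside its range is refused whole. "claw" is the finger opening in mm, from 0 to 87, set as the call begins (left out, the last holds). The fingers move at their own pace and stop on an object; "force" is the grip in N (left out, the last holds). Time passes only in rows, so rows that repeat a pose let the fingers close. It gives the time, the measured TCP pose, the force and the opening at its end, in the units of the state.
- bot.state(): the state, without advancing time (a new reading comes with each control period).
- bot.read_camera(name): name is "scene" or "top" or "wrist"; returns a dict with "color" (400x640x3 uint8, red, green, blue), "depth" (400x640 float32, m along the optical axis (not along the pixel's ray), 0 where there is no reading), "K" (3x3 intrinsics, pixels), "D" ([k1, k2, p1, p2, k3] as OpenCV has them; the pictures are not rectified), "extrinsics" (4x4, takes a point from world to camera coordinates); the wrist camera has in their place "tool_from_camera" (4x4, takes a point from camera to tool coordinates, whose origin is the TCP and whose axes are the flange's). Camera axes: x right, y down, z forward; pixel columns grow to the right and rows downward; lengths in m; the calibration is good to about 2 mm. A picture is of the moment at which its call begins: read the wrist's pose just before it.
- bot.hand_in(): hands the job in, once; it reports no verdict.
The state is a dict: "time": time; "q": joint angles; "dq": joint speeds; "joint_efforts": joint torques, N m; "tcp_pos": TCP position; "tcp_rot": TCP orientation; "wrist_force": force on the tool from outside, world axes, zero at the start; "moment": the same for the moment, N m; "gripper_width": finger opening in m.
Only numpy, scipy, OpenCV 4.12 (cv2) and the standard library are available. Lean on these libraries where they do the work, as an engineer would, in place of code of your own. Each camera call takes 0.05 s, during which the arm holds its last target. There are 200 camera calls.

## Working session

There is one attempt and no reset: what is moved stays moved. The work goes in short steps, Python scripts to look and compute and a tool call to move; the robot and the scene stay as the last step left them, time stands still between calls to the robot, and variables do not carry over. Pictures are saved under pics/ and viewed, about 8 in all and at most 12, crops included, and the job is handed in when it is done.

Besides the shell and the picture viewer there is one more tool, called after "Call:" by a JSON object that holds its "api" and its "payload". carry_out: Moves the arm, as the interface text tells. Its arguments: {"type":"object","properties":{"plan":{"type":"array"},"claw":{"type":"number"},"force":{"type":"number"}},"required":["plan"]}

```bash
mkdir -p pics; cat > h.py <<'E'
import numpy as np, cv2
from rig import bot
from scipy.spatial.transform import Rotation as R
def shot(name,fn):
    s=bot.state(); c=bot.read_camera(name)
    if 'extrinsics' in c: T=np.linalg.inv(c['extrinsics'])
    else:
        T=np.eye(4);T[:3,:3]=R.from_quat(s['tcp_rot']).as_matrix();T[:3,3]=s['tcp_pos'];T=T@c['tool_from_camera']
    np.savez(fn,color=c['color'],depth=c['depth'],K=c['K'],D=c['D'],T=T)
    cv2.imwrite(f'pics/{fn}.png',c['color'][:,:,::-1]); return s
def cloud(fn):
    d=np.load(fn+'.npz'); h,w=d['depth'].shape
    u,v=np.meshgrid(np.arange(w),np.arange(h))
    n=cv2.undistortPoints(np.stack([u,v],-1).reshape(-1,1,2).astype(np.float64),d['K'],d['D']).reshape(h,w,2)
    z=d['depth'][...,None]; p=np.concatenate([n*z,z],-1)
    P=p@d['T'][:3,:3].T+d['T'][:3,3]; P[d['depth']==0]=np.nan
    return P,d['color']
E
python3 - <<'E'
from h import *
s=shot('top','top1'); shot('scene','sc1')
print({k:np.round(v,3) for k,v in s.items()})
E
```

```text
{'time': np.float64(0.0), 'q': array([ 1.191,  0.469, -0.049,  1.534,  0.024,  1.141, -0.082]), 'dq': array([-0.001,  0.001, -0.001, -0.   , -0.001, -0.002,  0.001]), 'joint_efforts': array([-0.0000e+00, -5.0797e+01, -8.1000e-02, -2.3616e+01, -6.1000e-02,
        3.8000e-02,  0.0000e+00]), 'tcp_pos': array([ 0.232, -0.633,  0.243]), 'tcp_rot': array([ 0.985,  0.175, -0.   , -0.001]), 'wrist_force': array([-1.128, -0.62 , -0.35 ]), 'moment': array([ 0.011,  0.058, -0.008]), 'gripper_width': np.float64(0.087)}
```

View pics/top1.png

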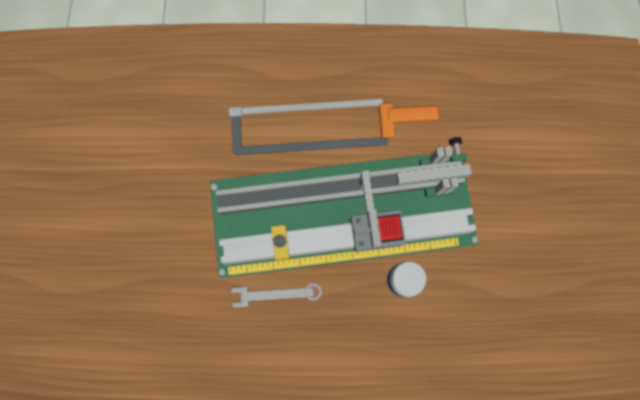

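View pics/sc1.png

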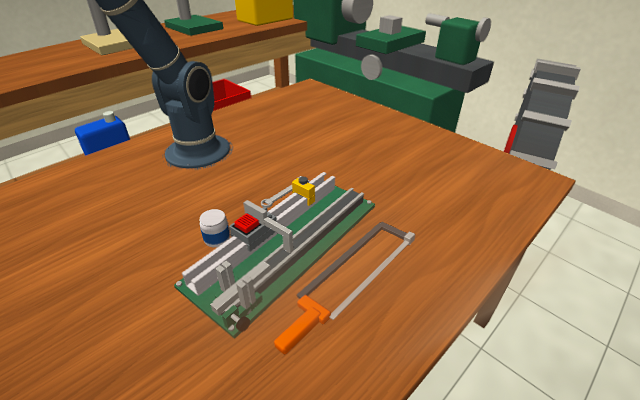

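The top view shows the red button at (391,228), the push plate at about x=375 just left of it, the collar at (280,242), the tin at (408,280) and the spanner at (280,295). The hacksaw lies on the far side. Next I'll measure these.

```bash
python3 - <<'E'
from h import *
for fn in ('top1','sc1'):
    P,C=cloud(fn); C=C.astype(int); r,g,b=C[...,0],C[...,1],C[...,2]
    hsv=cv2.cvtColor(C.astype(np.uint8),cv2.COLOR_RGB2HSV)
    inb=(P[...,0]>.3)&(P[...,0]<.9)&(abs(P[...,1])<.6)
    red=(r>120)&(g<60)&(b<60)&inb&(P[...,2]>.08)&(P[...,2]<.11)
    yel=(r>150)&(g>120)&(b<90)&inb&(P[...,2]>.07)&(P[...,2]<.095)
    for n,m in(('red',red),('yel',yel)):
        q=P[m]; 
        if len(q): 
            rc=cv2.minAreaRect((q[:,:2]*1000).astype(np.float32)); print(fn,n,len(q),q.mean(0).round(4),np.median(q[:,2]).round(4),rc)
    grn=(g>r+25)&(g>b+10)&inb&(P[...,2]<.03)&(P[...,2]>.002)
    q=P[grn]; print(fn,'plate',len(q),cv2.minAreaRect((q[:,:2]*1000).astype(np.float32)),np.median(q[:,2]))
    if fn=='top1':
        for uv in((408,280),(280,295),(375,228),(360,235),(391,228),(280,229),(368,180),(440,155)): print(uv,P[uv[1],uv[0]].round(4))
E
```

```text
top1 red 460 [ 0.4975 -0.1424  0.0907] 0.0909 ((498.4314270019531, -143.3927459716797), (40.42485046386719, 36.88185501098633), 7.0060648918151855)
top1 yel 282 [0.4707 0.0502 0.082 ] 0.082 ((472.1914367675781, 50.683921813964844), (58.30374526977539, 24.759342193603516), 7.586728096008301)
top1 plate 8095 ((538.78515625, -65.83673095703125), (187.20703125, 496.8778076171875), 7.597141265869141) 0.01105231522774952
(408, 280) [ 0.4073 -0.1764  0.0676]
(280, 295) [0.381  0.0529 0.0044]
(375, 228) [ 0.4936 -0.1134  0.111 ]
(360, 235) [ 0.4862 -0.0911  0.0746]
(391, 228) [ 0.4964 -0.1438  0.0928]
(280, 229) [0.4951 0.0505 0.0801]
(368, 180) [ 0.5818 -0.1045  0.0946]
(440, 155) [ 0.6293 -0.2358  0.0953]
sc1 red 244 [ 0.5024 -0.146   0.09  ] 0.0906 ((500.743896484375, -142.8421173095703), (38.19349670410156, 40.6882209777832), 8.040473937988281)
sc1 yel 152 [0.4773 0.0439 0.0795] 0.081 ((474.03021240234375, 48.44578552246094), (56.963539123535156, 25.590961456298828), 8.860686302185059)
sc1 plate 3480 ((541.4189453125, -67.08563232421875), (185.080078125, 499.9741516113281), 7.312920093536377) 0.010742962639580356
```

Call:
{"api": "carry_out", "payload": {"plan": [[[15, 25, 0], 0], [[45, 80, 0], -2], [[75, 140, 0], -4], [[105, 195, 0], -6], [[135, 250, 0], -8], [[165, 305, 0], -10], [[195, 360, 0], -12], [[225, 415, 0], -12.6], [[250, 460, -10], -12.6], [[267, 485, -30], -12.6], [[267, 493, -50], -12.6], [[267, 493, -60], -12.6]], "claw": 0, "force": 20}}

```text
time: 1.6
tcp_pos: [0.4981, -0.1395, 0.1823]
tcp_rot: [0.998, 0.066, -0.001, -0.001]
wrist_force: [0.1, -0.2, 0.1]
gripper_width: 0.0003
```

```bash
python3 - <<'E'
from h import *
s=shot('wrist','w1'); print(s['time'],s['tcp_pos'],R.from_quat(s['tcp_rot']).as_matrix().round(3),s['wrist_force'],s['gripper_width'])
P,C=cloud('w1'); C=C.astype(int); r,g,b=C[...,0],C[...,1],C[...,2]
red=(r>110)&(g<60)&(b<60)&(P[...,2]>.085)&(P[...,2]<.1)
q=P[red]; print(len(q),q.mean(0) if len(q) else 0, cv2.minAreaRect((q[:,:2]*1000).astype(np.float32)) if len(q) else 0)
E
```

```text
1.6 [ 0.49810446 -0.13947697  0.18226774] [[ 0.991  0.132 -0.003]
 [ 0.132 -0.991  0.002]
 [-0.002 -0.003 -1.   ]] [ 0.09623104 -0.23004869  0.06646283] 0.00028413715647434873
1948 [ 0.49987155 -0.14075111  0.09257659] ((499.37310791015625, -140.76565551757812), (37.49772644042969, 39.294803619384766), 7.099513530731201)
```

View pics/w1.png

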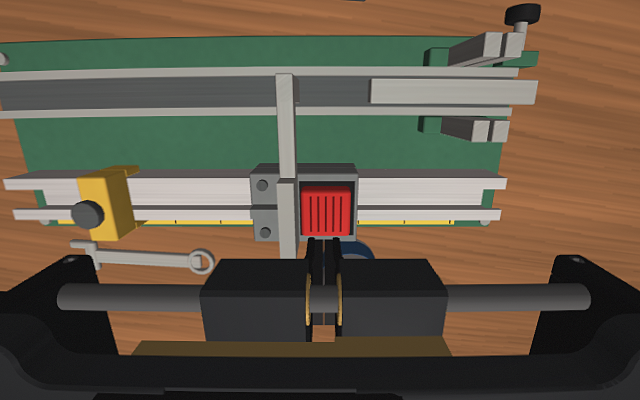

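The wrist view shows the fingers in line with the button at (327,211) and clear of the push plate at x≈287. The wrist measurement agrees with the top and scene ones to about 2 mm, so I'll descend.

Call:
{"api": "carry_out", "payload": {"plan": [[[0, 0, -20], 0], [[0, 0, -40], 0], [[0, 0, -55], 0], [[0, 0, -62], 0], [[0, 0, -64], 0], [[0, 0, -64], 0]]}}

```text
time: 2.4
tcp_pos: [0.4979, -0.1405, 0.118]
tcp_rot: [0.998, 0.065, -0.001, -0.001]
wrist_force: [0.3, 0.3, -0.4]
gripper_width: 0.0005
```

Call:
{"api": "carry_out", "payload": {"plan": [[[0, 0, -2], 0], [[0, 0, -4], 0], [[0, 0, -6], 0], [[0, 0, -8], 0], [[0, 0, -9], 0], [[0, 0, -9], 0], [[0, 0, -9], 0]]}}

```text
time: 3.28
tcp_pos: [0.4983, -0.1405, 0.11]
tcp_rot: [0.998, 0.066, -0.001, -0.001]
wrist_force: [-2.6, 0.2, 7.8]
gripper_width: 0.0007
```

Call:
{"api": "carry_out", "payload": {"plan": [[[0, 0, -2], 0], [[0, 0, -3], 0], [[0, 0, -4], 0], [[0, 0, -4], 0]]}}

```text
time: 3.78
tcp_pos: [0.4984, -0.1406, 0.1082]
tcp_rot: [0.998, 0.065, -0.001, -0.0]
wrist_force: [-6.6, 0.2, 17.9]
gripper_width: 0.0008
```

Call:
{"api": "carry_out", "payload": {"plan": [[[0, 3, -2], 0], [[-1, 6, -2], 0], [[-1, 9, -2], 0], [[-2, 15, -2], 0], [[-3, 23, -2], 0], [[-4, 32, -2], 0], [[-5.5, 42, -2], 0], [[-7, 52, -2], 0], [[-8, 62, -2], 0], [[-9.5, 71, -2], 0], [[-10.5, 78, -2], 0], [[-10.5, 80, -2], 0]]}}

```text
time: 5.28
tcp_pos: [0.4878, -0.0614, 0.1082]
tcp_rot: [0.998, 0.065, -0.001, 0.001]
wrist_force: [-6.4, -2.8, 17.9]
gripper_width: 0.0006
```

```bash
python3 - <<'E'
from h import *
s=shot('wrist','w2'); shot('top','top2'); print(s['time'],s['tcp_pos'],s['wrist_force'])
for fn in('w2','top2'):
    P,C=cloud(fn); C=C.astype(int); r,g,b=C[...,0],C[...,1],C[...,2]
    inb=(P[...,0]>.3)&(P[...,0]<.9)&(abs(P[...,1])<.6)
    for n,m in(('red',(r>110)&(g<60)&(b<60)&inb&(P[...,2]>.075)&(P[...,2]<.1)),('yel',(r>150)&(g>120)&(b<90)&inb&(P[...,2]>.07)&(P[...,2]<.095))):
        q=P[m]
        if len(q): print(fn,n,len(q),np.median(q[:,2]),cv2.minAreaRect((q[:,:2]*1000).astype(np.float32)))
E
```

```text
5.275 [ 0.48777902 -0.06143261  0.10822811] [-6.44136065 -2.83478552 17.87446448]
w2 red 1527 0.08632953323695514 ((496.1857604980469, -60.76685333251953), (22.801237106323242, 39.58230209350586), 7.449759006500244)
w2 yel 2006 0.08367376439084291 ((475.718505859375, 51.49824523925781), (50.8963508605957, 25.25558090209961), 7.287471771240234)
top2 yel 245 0.08178388016848803 ((472.1612854003906, 50.26829528808594), (58.06126022338867, 24.961231231689453), 8.163612365722656)
```

View pics/w2.png

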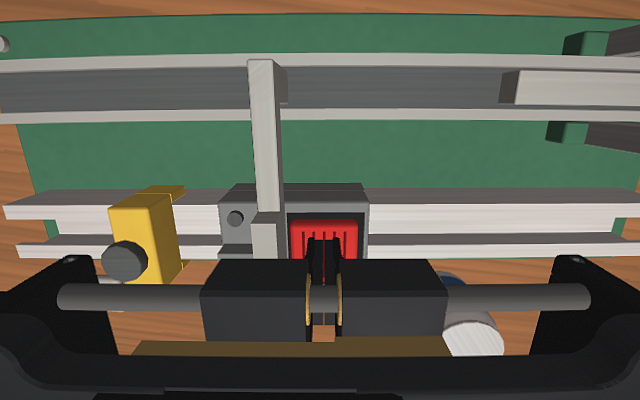

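The stop follows the finger by friction with the button fully down (18 N), and about 38 mm remain.

Call:
{"api": "carry_out", "payload": {"plan": [[[-0.5, 4, -2], 0], [[-1, 9, -2], 0], [[-2, 15, -2], 0], [[-2.5, 20, -2], 0], [[-3.5, 25, -2], 0], [[-4, 29, -2], 0], [[-4, 32, -2], 0], [[-4.5, 33, -2], 0], [[-4.5, 34, -2], 0]]}}

```text
time: 6.5
tcp_pos: [0.4833, -0.0285, 0.1082]
tcp_rot: [0.998, 0.065, -0.002, 0.002]
wrist_force: [-5.0, -2.5, 18.5]
gripper_width: 0.0005
```

Call:
{"api": "carry_out", "payload": {"plan": [[[0, 1, -2], 0], [[0, 2, -2], 0], [[-0.5, 3, -2], 0], [[-0.5, 4, -2], 0], [[-0.5, 5, -2], 0], [[-0.5, 5, -2], 0]]}}

```text
time: 7.25
tcp_pos: [0.4828, -0.0246, 0.1082]
tcp_rot: [0.998, 0.065, -0.002, 0.003]
wrist_force: [-5.0, -1.9, 19.0]
gripper_width: 0.0005
```

Call:
{"api": "carry_out", "payload": {"plan": [[[0, 1, -2], 0], [[0, 2, -2], 0], [[-0.5, 3, -2], 0], [[-0.5, 4, -2], 0], [[-0.5, 4, -2], 0]]}}

```text
time: 7.88
tcp_pos: [0.4826, -0.0227, 0.1082]
tcp_rot: [0.998, 0.064, -0.002, 0.005]
wrist_force: [-4.9, -4.6, 18.0]
gripper_width: 0.0005
```

Call:
{"api": "carry_out", "payload": {"plan": [[[0, 2, -2], 0], [[-0.5, 4, -2], 0], [[-0.5, 5, -2], 0], [[-0.5, 5, -2], 0]]}}

```text
time: 8.38
tcp_pos: [0.4825, -0.0222, 0.1082]
tcp_rot: [0.998, 0.063, -0.002, 0.008]
wrist_force: [-4.2, -10.5, 17.0]
gripper_width: 0.0002
```

```bash
python3 - <<'E'
from h import *
s=shot('wrist','w3'); print(s['time'],s['tcp_pos'],s['wrist_force'])
c=cv2.imread('pics/w3.png')[150:300,60:400]; cv2.imwrite('pics/w3c.png',cv2.resize(c,None,fx=2.3,fy=2.3,interpolation=cv2.INTER_CUBIC))
E
```

```text
8.375 [ 0.48249775 -0.02223982  0.10822546] [ -4.18875623 -10.51797515  17.03546247]
```

View pics/w3c.png

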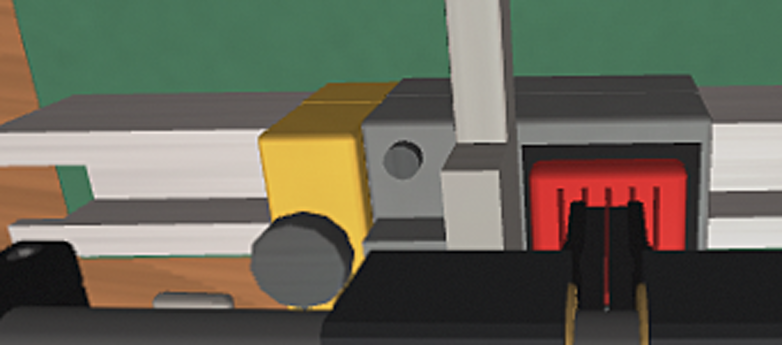

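The crop shows the saddle's front face flush against the yellow collar at about (365,180), with no gap and the button down. The push reaction has risen to 10 N. I'll let the button up slowly with a slight forward bias, then move clear.

Call:
{"api": "carry_out", "payload": {"plan": [[[0, 2, -1], 0], [[0, 2, 1], 0], [[0, 2, 2], 0], [[0, 1.5, 4], 0], [[0, 1, 6], 0], [[0, 0, 8], 0], [[0, 0, 11], 0], [[0, 0, 16], 0], [[0, 0, 30], 0], [[0, 0, 60], 0], [[0, 0, 100], 0], [[0, 0, 130], 0]]}}

```text
time: 9.93
tcp_pos: [0.483, -0.022, 0.2409]
tcp_rot: [0.998, 0.063, -0.0, 0.008]
wrist_force: [0.5, 0.2, -0.4]
gripper_width: 0.0005
```

Call:
{"api": "carry_out", "payload": {"plan": [[[0, -30, 0], 0], [[0, -60, 0], 0], [[0, -90, 0], 0], [[0, -120, 0], 0], [[0, -120, 0], 0], [[0, -120, 0], 0]]}}

```text
time: 10.68
tcp_pos: [0.4831, -0.1411, 0.2414]
tcp_rot: [0.998, 0.063, -0.0, 0.008]
wrist_force: [0.3, -0.1, 0.0]
gripper_width: 0.0007
```

```bash
python3 - <<'E'
from h import *
s=shot('wrist','w4'); shot('top','top4'); print(s['time'],s['tcp_pos'],s['wrist_force'],abs(s['dq']).max())
for fn in('w4','top4'):
    P,C=cloud(fn); C=C.astype(int); r,g,b=C[...,0],C[...,1],C[...,2]
    inb=(P[...,0]>.3)&(P[...,0]<.9)&(abs(P[...,1])<.6)
    for n,m in(('red',(r>110)&(g<60)&(b<60)&inb&(P[...,2]>.075)&(P[...,2]<.1)),('yel',(r>150)&(g>120)&(b<90)&inb&(P[...,2]>.07)&(P[...,2]<.095))):
        q=P[m]
        if len(q): print(fn,n,len(q),np.median(q[:,2]),cv2.minAreaRect((q[:,:2]*1000).astype(np.float32)))
a=cv2.imread('pics/w4.png'); b=cv2.imread('pics/top4.png')[80:320,200:500]
b=cv2.resize(b,(500,400)); cv2.imwrite('pics/f4.png',cv2.resize(np.hstack([a[:,:],b]),(800,281)))
E
```

```text
10.675 [ 0.48307625 -0.14106654  0.2413538 ] [ 0.32015382 -0.12454036  0.01925497] 0.01374829655306626
w4 red 1446 0.09265590832713283 ((481.0896911621094, -21.7834415435791), (41.86680221557617, 43.331878662109375), 5.953002452850342)
w4 yel 902 0.08378498286469876 ((472.5068359375, 50.80035400390625), (56.109474182128906, 25.248680114746094), 6.959325313568115)
top4 red 397 0.09066134956408856 ((483.1670837402344, -24.62665557861328), (42.412967681884766, 39.40431594848633), 7.8789448738098145)
top4 yel 211 0.08203129270467702 ((472.1631774902344, 50.65033721923828), (58.273128509521484, 20.81916618347168), 8.661195755004883)
```

View pics/f4.png

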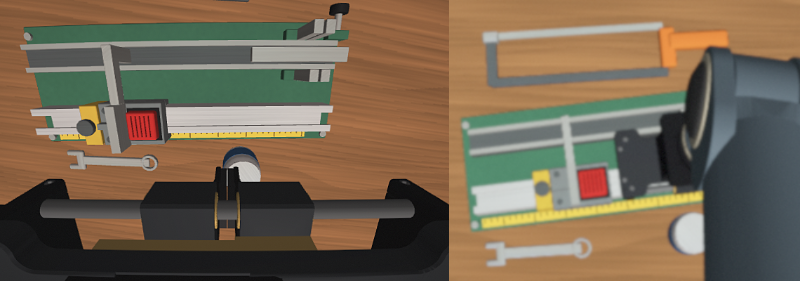

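The stop is at the collar: button-to-collar distance is 73–76 mm against 75.5 mm expected. The button is up at 92.7 mm and the other items look undisturbed.

```bash
python3 -c "
from rig import bot
print(bot.hand_in())"
```

```text
the job is handed in; nothing more can be done
None
```

The stop is set against the yellow end collar with its button back up, and I have handed the job in; no verdict was reported. With the fingers closed, I pressed the red button fully down (about 18 N) and slid the stop about 119 mm along the rail. It met the collar gently: the push force rose to only about 10 N. I then let the button rise slowly and moved the arm clear.

**Last checks**
- **Collar contact:** the picture taken at arrival showed no gap. The button-to-collar distance measured afterwards was 73.1 mm with the wrist camera and 76.1 mm with the top camera. The 75.5 mm expected for contact lies between them. The two cameras disagree by 3 mm, so measurement alone does not prove the 2.5 mm limit; the no-gap picture and the rise in force support it.
- **Button:** its top reads 92.7 mm above the bench, against 92.6 mm before pressing, so it is up.
- **Arm:** it is clear of everything, with wrist force about 0.
- **Other items:** the bar, tin, spanner and hacksaw look undisturbed in the last pictures. I judged this by eye and did not measure it; the arm hid part of the top view.

The stop moved by fingertip friction on the button for most of the way, so I can't say how much the fingers pushed on the push plate itself.

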